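Feel for the hidden release groove and pop the nut drawer

ROBOT

A 6-joint arm with a two-finger parallel gripper is mounted at the origin on the work surface. World frame = base frame: x ahead of the robot, y to its left, z up, the work surface at z = 0. Lengths are in m, angles in rad, forces in N, time in s.
With the tool pointing down it reaches from about 0.4 to 0.925 m from the base axis. Payload 3.4 kg.
Tool frame: the origin (TCP) lies midway between the tips of the shut fingers; the grasp point (between the pads) lies 19 mm behind it; z points along the fingers, y is the direction in which the jaws open and shut (so a half turn about z gives the same grasp; the last joint's range is limited). The gripper opens to 85 mm and grips with 20 to 120 N. Pads are 22 mm wide; open, the fingers measure 114 mm over their backs; the gripper's body (76 mm by 85 mm) begins 54 mm behind the grasp point. The pads swing forward as they close: fully open they stand 13 mm farther back than shut.
Start: joints at [-1.359, 0.307, 1.506, -0, 1.328, -0.073], TCP at [0.162, -0.552, 0.231] pointing down, gripper open.
Joint ranges: [-3.12, 3.12], [-1.05, 2.28], [0.14, 2.33], [-1.42, 4.57], [0.1, 2.73], [-2.68, 2.68]. Speed limits (rad/s): [2.57, 2.57, 3.14, 3.14, 3.14, 3.14].

INTERFACE

Orientations are given as a rotation vector (axis times angle).
In Python, from rig import status, vision, manip gives the robot as it stands.
- The arm moves only by the tool servo_tool, never from a script. Its argument "motion" is a list that holds one entry, the list of rows, each a list of 5 numbers: the opening, from 0 (shut) to 1 (fully open), then the shift along the tool's x, y, z in mm, then the turn about the tool's z in degrees. In form: [[[gripper, x, y, z, yaw], ...]]. A call has 1 to 5 rows; each row shifts and turns the commanded pose from where the row before left it, along the tool's axes as they then stand; what a row does not reach is not made up. A row lasts 1/8 s, in which the tool goes at most 62.5 mm and 10.7 degrees, less where a joint would pass 70% of its speed; a pose out of reach is approached as far as the arm can. A call is refused whole if a number of a shift passes 62.5 or a number of a turn 10.7, either way. A call with a gripper value outside its range is refused whole. The fingers move at their own pace and stop on an object; "force" is the grip in N (left out, the last holds). Time passes only in rows, so rows that do not move let the fingers close. It gives the time, the measured TCP pose, the force and the opening at its end, in the units of the state.
- status.read_state(): the state, without advancing time (a new reading comes with each control period).
- vision.capture(name): name is "side" or "top" or "wrist"; returns a dict with "frame" (384x512x3 uint8, red, green, blue), "fovy" (degrees; the focal length in pixels is half the picture's height over the tangent of half this angle, whatever the lens; pixels are square), "cx", "cy" (the principal point, pixels), "extrinsics" (4x4, takes a point from world to camera coordinates). Camera axes: x right, y up, looking along -z (the intrinsics and any distortion apply to the point x, -y, -z); pixel columns grow to the right and rows downward; lengths in m; the calibration is good to about 2 mm. A picture is of the moment at which its call begins. There is no depth.
- manip.hand_in(): hands the job in, once; it reports no verdict.
Trained networks look in a picture, given as the dict that the camera call returned (one of the last four; its "shot" number tells which), for a name from the list of things; names that differ only in an ending like _2 or _b are one class to them, and where a whole thing is asked for, a point or a joint stands for the part that bears it (a point fixed in the world has none). Each returns a list of dicts, best first, with "p" (0 to 1); they miss things now and then, are a little off and sometimes report something else, mostly with a low value. They report only what shows in the picture. A call takes as long as a camera call.
- vision.boxes_of(picture, name): "position" ([x, y, z] in m, in world coordinates, good to about 4 mm: the middle of the surface that is visible of it).
- vision.place_of(picture, name): "position" ([x, y, z] in m, in world coordinates, good to about 4 mm: a listed point, or the origin of a listed thing).
The state is a dict: "time_s": time; "q": joint angles; "qvel": joint speeds; "joint_torque": joint torques, N m; "tcp_pos": TCP position; "ee_rot": TCP orientation; "wrist_force": force on the tool from outside, world axes, zero at the start; "ft_torque": the same for the moment, N m; "width": finger opening in m.
Only numpy, scipy, OpenCV 4.12 (cv2) and the standard library are available. Lean on these libraries where they do the work, as an engineer would, in place of code of your own. Each camera call takes 0.05 s, during which the arm holds its last target. There are 200 camera calls.

TASK

The orange nut drawer of the green bench unit is locked. Put a fingertip on the red end of the black ridge along the unit's front top edge, feel your way lightly along the ridge from there until you come to the hidden release groove, and press the plate inside it all the way down so that the drawer pops ajar; then take the hand away. Do not touch the drawer or its handle, and leave everything else on the bench where it is: nothing is gripped or lifted.

Things in the scene. Friction and masses are not known exactly. Their poses are not given: they have to be found in the camera images.
- case: Green steel drawer unit, fixed: 200 mm deep (x), 300 wide (y), 85 high. Origin: centre of its underside, on the bench; x points from drawer front (x = -100) to back, z up. On its top along the front edge stands a black ridge, 36 mm deep, 35 high: centre line x = -82, y -150 to +150, top z = 120, open air before and behind. From +y: red end, near piece, middle strip, far piece.
- red_end: Red plastic end piece of the ridge at the unit's +y end: 36 mm (x) by 24 mm (y) by 35 mm high, fixed. Origin at the centre of its underside, axes as the unit's. Touch its top first.
- red_top (a point): Centre of the flat top of the red end piece, 120 mm above the bench.
- near_ridge: Plain black fixed piece of the ridge next to the red end: 36 mm (x) by 64 mm (y) by 35 mm high, top flush with the red end. Origin at the centre of its underside. The finger passes along its top on its way to the groove.
- far_top (a point): Point on the ridge top near its far (-y) end, at y = -138 mm of the unit, 276 mm from red_top; the ridge runs straight from red_top to it. The fixed far piece spans y -62 to -150 mm.
- latch (a joint): How far the plate in the groove is pressed down, m: 0 up, 0.010 home. Black plate, 43 mm along the ridge by 30 across, filling the groove's floor; flat top 108 mm above the bench when up (10.5 below the strip's top), 98 when home. It yields to about 4 to 6 N, a little more if pressed fast, and stays where pushed: no spring.
- drawer: Orange drawer of the unit. Its front, below the ridge, is 292 mm wide, 76 high, 8 thick, with a steel bar handle standing 35 mm out at mid height (43 mm above the bench). Origin: centre of the front, at x = -96 mm of the unit when shut. Linked to the plate: it comes out (towards -x of the unit) 3 mm for each 1 mm the plate goes down, to 30 mm. Not to be touched.
- spool: Loose bystander, not to be disturbed. Pink thread spool, upright, 48 mm across, 50 mm high, to the left (+y) of the unit. Origin: centre of its underside.
- nut_box: Loose bystander, not to be disturbed. Small cardboard box of nuts, 60 x 90 x 50 mm high, right (-y) of the unit. Origin: centre of its underside.
- big_nut: Loose bystander, not to be disturbed. Steel ring nut, 40 mm across, 18 mm high, lying on top of the unit behind the ridge. Origin: centre of its underside.
- driver: Loose bystander, not to be disturbed. Screwdriver, 180 mm long, lying on the bench well to the right (-y). Origin: about its middle.
- mug: Loose bystander, not to be disturbed. Blue mug, 76 mm across, 85 mm high, far left. Handle at +y. Origin: centre of its underside.
- oil_bottle: Loose bystander, not to be disturbed. White bottle with a red cap, 44 mm across, 110 mm high, right (-y) of the unit, behind the cardboard box. Origin: centre of its underside.
- mid_top (a point): Point at ridge-top height over the middle of the middle strip (unit y = 0). Strip: y +62 to -62 mm, top 1.5 mm lower than the ridge ends, 32 mm deep. The release groove is a gap in this strip only, 46 mm long along the ridge, cut right across it, open at front and back; its centre lies anywhere from 36 mm left to 36 mm right of this point, differs every time and is not told.

How it is judged:
On the way, in this order (a step that is already met when the one before it is completed fails the run):
1. a fingertip touches the red end of the ridge (over 0.5 N) (contact force between the fingers and red_end above 0.5 N and value of joint latch below 0.001 m), for 0.05 s.
2. feeling along, a fingertip touches the plain near piece of the ridge, off the red end (over 0.5 N) (contact force between the fingers and near_ridge above 0.5 N and contact force between the fingers and red_end below 0.2 N and value of joint latch below 0.001 m), for 0.05 s.
3. the plate inside the groove is pressed home and the drawer pops out (value of joint latch above 0.008 m and x of drawer in the frame of case below -0.118 m), for 0.1 s.
At the end, for the whole second after the job is handed in: The release plate is at least 8 mm down, the drawer stands at least 22 mm out and is at rest, and every loose thing is within 15 mm (screwdriver 20 mm) of where it began (all of step 3 and linear speed of drawer below 0.01 m/s and distance of each of spool, nut_box, big_nut, mug, oil_bottle from where it was at the start of the episode below 0.015 m and distance of driver from where it was at the start of the episode below 0.02 m); the robot touches nothing.
It fails at once if the drawer or its handle is touched (contact force between any of the fingers, the arm and drawer above 0.5 N).
It fails at once if the unit or the ends of its ridge are pressed harder than 60 N (contact force between the fingers and case above 60 N or contact force between the fingers and red_end above 60 N or contact force between the fingers and near_ridge above 60 N).
It fails at once if a loose thing is moved, carried or lifted more than 30 mm (distance of any of spool, nut_box, big_nut, driver, mug, oil_bottle from where it was at the start of the episode above 0.03 m).
It also fails if it takes over 54 s, if anything falls off the work surface, if the arm or the gripper's body presses on something with over 40 N, if the wrist force passes 120 N, or if a joint passes its speed limit or range.

## Working session

There is one attempt and no reset: what is moved stays moved. The work goes in short steps, Python scripts to look and compute and a tool call to move; the robot and the scene stay as the last step left them, time stands still between calls to the robot, and variables do not carry over. Pictures are saved under pics/ and viewed, about 8 in all and at most 12, crops included, and the job is handed in when it is done.

Besides the shell and the picture viewer there is one more tool, called after "Request:" by a JSON object that holds its "fn" and its "kwargs", one argument or row to a line. servo_tool: Moves the arm, as the interface text tells. Its arguments: {"type":"object","properties":{"motion":{"type":"array"},"force":{"type":"number"}},"required":["motion"]}

```bash
mkdir -p pics; ls; python3 - <<'E'
from rig import status, vision, manip
import cv2,numpy as np
s=status.read_state(); print(s)
for c in("top","side"):
    p=vision.capture(c); cv2.imwrite(f"pics/{c}0.png",p["frame"][:,:,::-1])
    for n in("red_top","far_top","mid_top","case","red_end","near_ridge","big_nut","drawer","spool"):
        print(c,n,[(np.round(d["position"],4),round(d["p"],2)) for d in vision.place_of(p,n)[:2]])
print(status.read_state()["time_s"])
E
```

```text
pics
{'time_s': 0.0, 'q': array([-1.35849468e+00,  3.07570695e-01,  1.50770235e+00,  1.44697750e-05,
        1.32838715e+00, -7.34967831e-02]), 'qvel': array([-0.00197297,  0.00035125,  0.0006498 ,  0.00185419, -0.00025641,
        0.00030354]), 'joint_torque': array([ 1.58725972e-03, -4.57554317e+01, -2.51920849e+01, -1.20685177e-04,
        1.32661892e-02,  2.54343426e-06]), 'tcp_pos': array([ 0.1619393 , -0.55098513,  0.23037144]), 'ee_rot': array([-3.10752952e+00, -4.47105515e-01,  2.03076391e-04]), 'wrist_force': array([ 0.68773519, -0.2618263 , -0.43789721]), 'ft_torque': array([ 0.07172865,  0.00540403, -0.02455198]), 'width': 0.08505655272015454}
top red_top [(array([0.5403, 0.1631, 0.1181]), 0.67)]
top far_top [(array([ 0.5169, -0.114 ,  0.1214]), 0.67)]
top mid_top [(array([0.5274, 0.024 , 0.1173]), 0.93)]
top case [(array([ 0.6092,  0.0176, -0.0014]), 0.73), (array([ 0.5145, -0.1164,  0.1211]), 0.22)]
top red_end [(array([0.5342, 0.1573, 0.086 ]), 0.48)]
top near_ridge [(array([0.5319, 0.1189, 0.0826]), 0.8)]
top big_nut [(array([0.647 , 0.0196, 0.0847]), 0.57)]
top drawer [(array([0.5115, 0.0234, 0.0492]), 0.75)]
top spool [(array([ 0.6464,  0.2651, -0.0027]), 0.54)]
side red_top []
side far_top [(array([ 0.5199, -0.1098,  0.1242]), 0.6), (array([ 0.5131, -0.2366,  0.008 ]), 0.51)]
side mid_top [(array([0.5297, 0.024 , 0.1215]), 0.78), (array([0.5109, 0.0241, 0.0417]), 0.73)]
side case [(array([0.6085, 0.0207, 0.0014]), 0.78), (array([ 0.5134, -0.237 ,  0.005 ]), 0.31)]
side red_end [(array([0.538 , 0.1607, 0.0844]), 0.6)]
side near_ridge [(array([0.5333, 0.1205, 0.0821]), 0.68)]
side big_nut [(array([0.6483, 0.0218, 0.086 ]), 0.67)]
side drawer [(array([0.5111, 0.0273, 0.0424]), 0.64)]
side spool [(array([ 0.6465,  0.2571, -0.0019]), 0.71)]
1.0
```

View pics/top0.png

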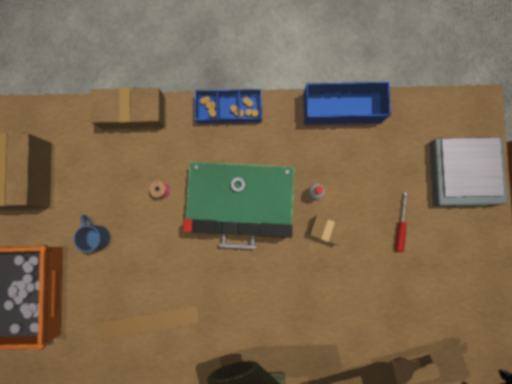

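View pics/side0.png

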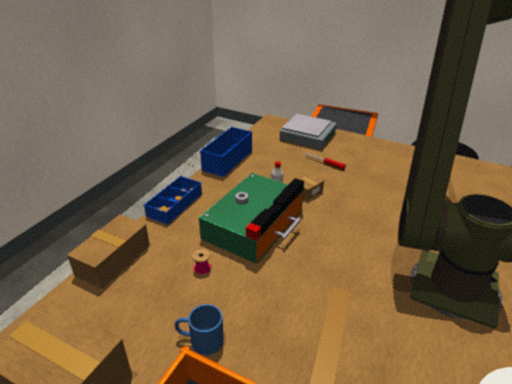

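Unit yaw is about -4.4° and the estimates agree with the given geometry. I'll shut the fingers and turn the tool so its y runs along the ridge.

Request:
{"fn": "servo_tool", "kwargs": {
  "motion": [
    [[0, 0, 0, 0, 10.4], [0, 0, 0, 0, 10.4], [0, 0, 0, 0, 0]]
  ],
  "force": 40
}}

```text
time_s: 1.38
tcp_pos: [0.1621, -0.5517, 0.2313]
ee_rot: [-3.139, 0.118, 0.0]
wrist_force: [0.9, -0.3, -0.6]
width: 0.032
```

Request:
{"fn": "servo_tool", "kwargs": {
  "motion": [
    [[0, 39, -47, 0, 0], [0, 39, -47, 0, 0], [0, 39, -47, 0, 0], [0, 39, -47, 0, 0], [0, 39, -47, 0, 0]]
  ]
}}

```text
time_s: 2.0
tcp_pos: [0.3759, -0.3311, 0.2316]
ee_rot: [3.139, -0.116, 0.001]
wrist_force: [-1.0, -0.3, -0.5]
width: 0.0
```

Request:
{"fn": "servo_tool", "kwargs": {
  "motion": [
    [[0, 39, -47, 0, 0], [0, 39, -47, 0, 0], [0, 39, -47, 0, 0], [0, 0, 0, 0, 0], [0, 0, 0, 0, 0]]
  ]
}}

```text
time_s: 2.62
tcp_pos: [0.5018, -0.2008, 0.2311]
ee_rot: [3.139, -0.116, -0.002]
wrist_force: [-0.9, -0.4, -0.6]
width: 0.0002
```

Request:
{"fn": "servo_tool", "kwargs": {
  "motion": [
    [[0, 1.5, -53, 0, 0], [0, 1.5, -53, 0, 0], [0, 1.5, -53, 0, 0], [0, 1.5, -53, 0, 0], [0, 1.5, -53, 0, 0]]
  ]
}}

```text
time_s: 3.25
tcp_pos: [0.5297, 0.062, 0.2315]
ee_rot: [3.138, -0.124, 0.0]
wrist_force: [1.1, -0.9, -0.2]
width: -0.0
```

Request:
{"fn": "servo_tool", "kwargs": {
  "motion": [
    [[0, 1.5, -53, 0, 0], [0, 1.5, -53, 0, 0], [0, 0, 0, 30, 0], [0, 0, 0, 30, 0], [0, 0, 0, 0, 0]]
  ]
}}

```text
time_s: 3.88
tcp_pos: [0.5392, 0.1659, 0.1691]
ee_rot: [3.137, -0.123, -0.009]
wrist_force: [-0.7, -1.2, 0.2]
width: 0.0001
```

```bash
python3 - <<'E'
from rig import status, vision
import cv2,numpy as np
s=status.read_state(); print(s["tcp_pos"],s["wrist_force"],s["ee_rot"])
ims=[]
for c in("side","wrist"):
    p=vision.capture(c)
    for n in("red_top","far_top","mid_top"):
        print(c,n,[(np.round(d["position"],4),round(d["p"],2)) for d in vision.place_of(p,n)[:2]])
    f=p["frame"][:,:,::-1]
    ims.append(cv2.resize(f[140:290,180:380],(512,384),interpolation=cv2.INTER_CUBIC) if c=="side" else f)
cv2.imwrite("pics/a1.png",cv2.resize(np.hstack(ims),(800,300)))
E
```

```text
[0.53916583 0.1658998  0.16914745] [-0.67026533 -1.17664675  0.15949802] [ 3.13712693 -0.12298503 -0.00906042]
side red_top [(array([0.5341, 0.162 , 0.1208]), 0.75)]
side far_top []
side mid_top [(array([0.5246, 0.0247, 0.1236]), 0.77)]
wrist red_top [(array([0.5421, 0.1592, 0.1178]), 0.91)]
wrist far_top []
wrist mid_top [(array([ 0.6454,  0.2593, -0.0078]), 0.69)]
```

View pics/a1.png

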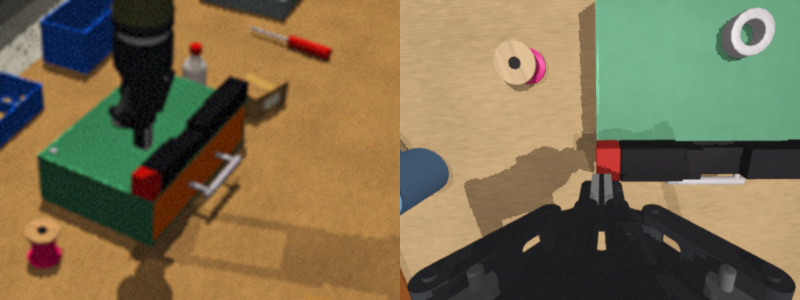

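Request:
{"fn": "servo_tool", "kwargs": {
  "motion": [
    [[0, 0, 0, 20, 0], [0, 0, 0, 18, 0], [0, 0, 0, 4, 0], [0, 0, 0, 2, 0], [0, 0, 0, 0, 0]]
  ]
}}

```text
time_s: 4.9
tcp_pos: [0.5418, 0.1683, 0.1279]
ee_rot: [-3.139, 0.121, -0.002]
wrist_force: [0.5, -0.3, 0.2]
width: -0.0
```

Request:
{"fn": "servo_tool", "kwargs": {
  "motion": [
    [[0, -1.5, 0, 3, 0], [0, 0, 0, 2, 0], [0, 0, 0, 1, 0], [0, 0, 0, 1, 0], [0, 0, 0, 0, 0]]
  ]
}}

```text
time_s: 5.52
tcp_pos: [0.5397, 0.1683, 0.1202]
ee_rot: [3.139, -0.121, -0.0]
wrist_force: [-0.2, -0.7, -0.1]
width: 0.0
```

Request:
{"fn": "servo_tool", "kwargs": {
  "motion": [
    [[0, 0, 0, 1, 0], [0, 0, 0, 0, 0], [0, 0, 0, 0, 0]]
  ]
}}

```text
time_s: 5.9
tcp_pos: [0.5398, 0.1683, 0.1201]
ee_rot: [-3.139, 0.121, -0.001]
wrist_force: [-2.3, -0.8, 6.0]
width: -0.0001
```

Request:
{"fn": "servo_tool", "kwargs": {
  "motion": [
    [[0, 0, 8, 0, 0], [0, 0, 8, 0, 0], [0, 0, 8, 0, 0], [0, 0, 8, 0, 0], [0, 0, 0, 0, 0]]
  ]
}}

```text
time_s: 6.52
tcp_pos: [0.5382, 0.1357, 0.1201]
ee_rot: [-3.139, 0.123, -0.003]
wrist_force: [0.5, 0.4, 6.2]
width: 0.0002
```

Request:
{"fn": "servo_tool", "kwargs": {
  "motion": [
    [[0, 0, 8, 0, 0], [0, 0, 8, 0, 0], [0, 0, 8, 0, 0], [0, 0, 0, 0, 0], [0, 0, 0, 0, 0]]
  ]
}}

```text
time_s: 7.15
tcp_pos: [0.5364, 0.1118, 0.1201]
ee_rot: [3.139, -0.122, 0.003]
wrist_force: [0.6, 0.7, 5.3]
width: -0.0002
```

Request:
{"fn": "servo_tool", "kwargs": {
  "motion": [
    [[0, 0, 8, 0, 0], [0, 0, 8, 0, 0], [0, 0, 8, 0, 0], [0, 0, 8, 0, 0], [0, 0, 0, 0, 0]]
  ]
}}

```text
time_s: 7.78
tcp_pos: [0.5337, 0.0799, 0.1199]
ee_rot: [-3.139, 0.123, -0.003]
wrist_force: [0.2, 0.7, 5.2]
width: -0.0003
```

Request:
{"fn": "servo_tool", "kwargs": {
  "motion": [
    [[0, 0, 5, 0, 0], [0, 0, 0, 0, 0]]
  ]
}}

```text
time_s: 8.02
tcp_pos: [0.5317, 0.0747, 0.1187]
ee_rot: [3.138, -0.122, -0.003]
wrist_force: [-1.3, -0.2, -0.8]
width: -0.0002
```

Request:
{"fn": "servo_tool", "kwargs": {
  "motion": [
    [[0, 0, 5, 0, 0], [0, 0, 0, 0, 0]]
  ]
}}

```text
time_s: 8.28
tcp_pos: [0.5318, 0.0702, 0.119]
ee_rot: [3.139, -0.122, -0.001]
wrist_force: [-0.9, -0.1, -0.2]
width: -0.0002
```

Request:
{"fn": "servo_tool", "kwargs": {
  "motion": [
    [[0, 0, 0, 1.5, 0], [0, 0, 0, 0, 0], [0, 0, 0, 0, 0]]
  ]
}}

```text
time_s: 8.65
tcp_pos: [0.5321, 0.0704, 0.1185]
ee_rot: [3.139, -0.121, 0.0]
wrist_force: [-0.5, -1.4, 6.4]
width: -0.0002
```

Request:
{"fn": "servo_tool", "kwargs": {
  "motion": [
    [[0, 0, 5, 0, 0], [0, 0, 0, 0, 0]]
  ]
}}

```text
time_s: 8.9
tcp_pos: [0.5325, 0.0661, 0.1185]
ee_rot: [-3.138, 0.122, -0.003]
wrist_force: [-1.9, 2.2, 5.8]
width: 0.0002
```

Request:
{"fn": "servo_tool", "kwargs": {
  "motion": [
    [[0, 0, 5, 0, 0], [0, 0, 0, 0, 0]]
  ]
}}

```text
time_s: 9.15
tcp_pos: [0.5312, 0.0601, 0.1176]
ee_rot: [3.138, -0.121, -0.001]
wrist_force: [0.5, -0.5, 0.5]
width: -0.0001
```

Request:
{"fn": "servo_tool", "kwargs": {
  "motion": [
    [[0, 0, 5, 0, 0], [0, 0, 0, 0, 0]]
  ]
}}

```text
time_s: 9.4
tcp_pos: [0.5306, 0.0551, 0.1174]
ee_rot: [3.139, -0.122, -0.002]
wrist_force: [-0.3, 0.3, 0.3]
width: 0.0005
```

Request:
{"fn": "servo_tool", "kwargs": {
  "motion": [
    [[0, 0, 5, 0, 0], [0, 0, 0, 0, 0]]
  ]
}}

```text
time_s: 9.65
tcp_pos: [0.5306, 0.0503, 0.1177]
ee_rot: [3.139, -0.122, -0.0]
wrist_force: [0.6, 1.1, -1.0]
width: -0.0003
```

Request:
{"fn": "servo_tool", "kwargs": {
  "motion": [
    [[0, 0, 1, 3, 0], [0, 0, 0, 3, 0], [0, 0, 0, 2, 0], [0, 0, 0, 1, 0], [0, 0, 0, 0, 0]]
  ]
}}

```text
time_s: 10.28
tcp_pos: [0.5305, 0.0497, 0.1087]
ee_rot: [3.139, -0.121, -0.0]
wrist_force: [0.6, 0.0, 0.3]
width: 0.0002
```

Request:
{"fn": "servo_tool", "kwargs": {
  "motion": [
    [[0, 0, 0, 1, 0], [0, 0, 0, 1, 0], [0, 0, 0, 1, 0], [0, 0, 0, 0, 0]]
  ]
}}

```text
time_s: 10.78
tcp_pos: [0.5307, 0.0497, 0.106]
ee_rot: [-3.139, 0.121, -0.001]
wrist_force: [-0.6, -0.4, 4.6]
width: 0.0
```

Plate contact was at about 0.108 as specified, and it is yielding at about 5 N. I'll keep pressing.

Request:
{"fn": "servo_tool", "kwargs": {
  "motion": [
    [[0, 0, 0, 1, 0], [0, 0, 0, 1, 0], [0, 0, 0, 1, 0], [0, 0, 0, 1, 0], [0, 0, 0, 1, 0]]
  ]
}}

```text
time_s: 11.4
tcp_pos: [0.5307, 0.0497, 0.1008]
ee_rot: [-3.139, 0.121, -0.0]
wrist_force: [0.8, 0.5, 4.8]
width: 0.0001
```

Request:
{"fn": "servo_tool", "kwargs": {
  "motion": [
    [[0, 0, 0, 1, 0], [0, 0, 0, 1, 0], [0, 0, 0, 1, 0], [0, 0, 0, 0, 0], [0, 0, 0, 0, 0]]
  ]
}}

```text
time_s: 12.02
tcp_pos: [0.5308, 0.0497, 0.098]
ee_rot: [-3.139, 0.121, -0.001]
wrist_force: [-1.0, 0.6, 6.5]
width: 0.0004
```

Request:
{"fn": "servo_tool", "kwargs": {
  "motion": [
    [[0, 0, 0, 1, 0], [0, 0, 0, 1, 0], [0, 0, 0, 0, 0], [0, 0, 0, 0, 0]]
  ]
}}

```text
time_s: 12.52
tcp_pos: [0.5309, 0.0497, 0.098]
ee_rot: [-3.139, 0.121, -0.003]
wrist_force: [-4.6, -0.1, 20.6]
width: 0.0003
```

Firm stop at 0.098, so the plate is home. Now straight up and away.

Request:
{"fn": "servo_tool", "kwargs": {
  "motion": [
    [[0, 0, 0, -3, 0], [0, 0, 0, -15, 0], [0, 0, 0, -30, 0], [0, 0, 0, -50, 0], [0, 0, 0, -40, 0]]
  ]
}}

```text
time_s: 13.15
tcp_pos: [0.5306, 0.0496, 0.2357]
ee_rot: [3.139, -0.121, 0.0]
wrist_force: [0.0, -0.4, -0.2]
width: -0.0001
```

Request:
{"fn": "servo_tool", "kwargs": {
  "motion": [
    [[0, -40, 40, 0, 0], [0, -40, 40, 0, 0], [0, 0, 40, 0, 0], [0, 0, 40, 0, 0], [0, 0, 0, 0, 0]]
  ]
}}

```text
time_s: 13.78
tcp_pos: [0.4382, -0.1059, 0.2341]
ee_rot: [3.138, -0.127, 0.0]
wrist_force: [0.6, 0.7, -0.6]
width: 0.0
```

```bash
python3 - <<'E'
from rig import status, vision
import cv2,numpy as np
ims=[]
for c in("side","top"):
    p=vision.capture(c)
    for n in("drawer","case","spool","nut_box","big_nut","oil_bottle"):
        print(c,n,[(np.round(d["position"],4),round(d["p"],2)) for d in vision.place_of(p,n)[:1]])
    f=p["frame"][:,:,::-1]
    ims.append(cv2.resize(f[140:290,180:380] if c=="side" else f[140:290,140:340],(400,300),interpolation=cv2.INTER_CUBIC))
cv2.imwrite("pics/a2.png",np.hstack(ims))
s=status.read_state(); print(s["time_s"],s["tcp_pos"],s["wrist_force"])
E
```

```text
side drawer [(array([0.4824, 0.0262, 0.0415]), 0.67)]
side case []
side spool [(array([ 0.6428,  0.2583, -0.0022]), 0.73)]
side nut_box [(array([ 0.5113, -0.2343,  0.0048]), 0.86)]
side big_nut [(array([0.6472, 0.0229, 0.0867]), 0.5)]
side oil_bottle [(array([ 0.6323, -0.2072,  0.0012]), 0.72)]
top drawer [(array([0.4821, 0.0289, 0.0432]), 0.67)]
top case [(array([ 0.6057,  0.0178, -0.    ]), 0.63)]
top spool [(array([ 0.6486,  0.2661, -0.0033]), 0.48)]
top nut_box [(array([ 0.514 , -0.2384,  0.0028]), 0.9)]
top big_nut [(array([0.5364, 0.1596, 0.0858]), 0.48)]
top oil_bottle [(array([ 0.6289, -0.2124,  0.005 ]), 0.62)]
14.475 [ 0.43852487 -0.103494    0.23381206] [ 0.28185764  0.03784798 -0.00159444]
```

View pics/a2.png

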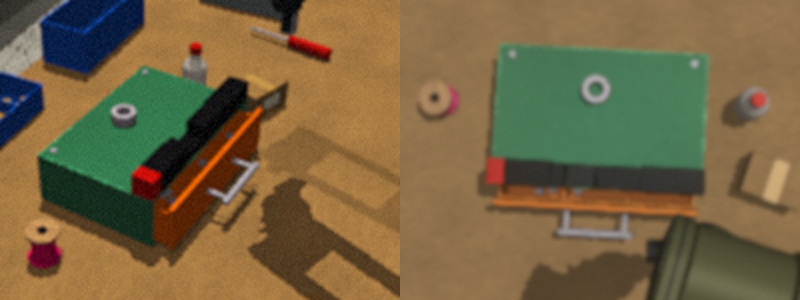

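The drawer is out about 29 mm (x from 0.511 to 0.482), visible at side crop (210,160) and top crop (590,200). The bystanders are in place and the hand is clear. I'm handing in.

```bash
python3 -c "
from rig import manip; print(manip.hand_in())"
```

```text
the job is handed in; nothing more can be done
None
```

The drawer is unlocked and standing ajar, and I handed the job in at about 14.5 s of the 54 s allowed; no verdict was reported.

- **Feeling along:** With the fingers shut, I touched the red end's top at z = 0.120 m with about 6 N. I slid along the near piece at 5–6 N and stepped down onto the middle strip at z = 0.1185 m. Contact was lost at the groove, which I estimate is centred about 25 mm to the left of the strip's middle.
- **Pressing:** The plate gave way at about 5 N and came to a hard stop at z = 0.098 m, its home height. The force there was about 21 N.
- **Last checks:**
  - Both cameras put the drawer about 29 mm out.
  - The hand was clear, with no wrist force.
  - The ring nut, spool, box and bottle looked unmoved, and the screwdriver too in the side picture. The mug was not checked again after the job, though the arm never went near it.
- **Disagreement:** The network's final top-view position for the ring nut (p = 0.48) was wrong, landing on the red end. The side view and the picture both show the nut where it started.

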